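# Bring the mixer drum's filling neck to the top

### The job

The drum of the hand-turned tumbling mixer has to be filled next: turn it by gently pushing the spokes of its wheel with the fingertips, one spoke after another, until the drum's filling neck points straight up, and leave it standing so. Do not grip anything, do not touch the drum or its neck, do not lift or shift the mixer, and leave the bottle, beaker and stopper beside it where they are.

Things in the scene. Friction and masses are not known exactly. Their poses are not given: they have to be found in the camera images.
- stand: the mixer's grey stand, loose on rubber feet, about 4 kg, not to be shifted: base plate 200 (x) x 170 (y) mm, top at z 20 mm; at its rear a column with a bearing housing of radius 34 mm, reaching x 52 to 92 mm, z up to 194 mm. Origin: centre of the underside; x along the axle from drum to column (away from the robot, within 0.4 rad), y left, z up
- wheel_centre (a point): the centre of the spoked wheel, on the level axle, 160 mm above the bench; it sits 15 mm in x from the stand's origin; axes as the stand's
- spoke_wheel: the wheel, upright, across the axle: hub radius 28 mm, 24 mm thick; six bare radial spokes, no rim: steel rods 12 mm thick, black sleeves 16 mm thick from radius 64 mm to the round ends at 105 mm. Spokes stand 30, 90, 150, 210, 270, 330 degrees from the neck's direction (neck midway between two). Origin at the wheel's centre, turns with it; x along the axle, z the way the neck points
- rotor (a joint): angle of wheel, drum and neck, which turn as one: 0 (and +-6.283) = neck straight up, 3.142 = straight down; grows clockwise seen from the robot's side (top moves to the stand's -y). Turns both ways, two turns from 0, and stays where left: friction about 0.15 N m, no spring or detent, hardly any coasting. Starts at 2.1 to 4.2
- drum: the steel drum on the robot's side of the wheel, lying on the same axle and turning with it: radius 46 mm, 70 mm long, from 25 to 95 mm in front (-x) of the wheel's plane. Origin at the wheel's centre, axes as the spoke wheel's. Not to be touched
- neck: the filling neck, the only tube that sticks out of the drum's round side: 14 mm thick with a 20 mm metal cap, radial, 60 mm in front (-x) of the wheel's plane. Origin on the axle, its z axis points out along the neck. Not to be touched
- neck_tip (a point): the centre of the top of the neck's cap, 88 mm from the axle
- bottle: bystander: small pale bottle with a white screw cap, 48 mm in diameter, 105 mm high, standing to the left of the mixer; origin under its centre
- small_beaker: bystander: small glass beaker, 58 mm wide, 68 mm high, standing to the right of the mixer; origin under its centre
- stopper: bystander: black rubber stopper, 28 mm in diameter, 31 mm high, to the right of the mixer and nearer the robot than the beaker; origin under its centre

How it is judged:
By the outcome, as a careful person would: the job done as asked, in the order asked, and still so for the second after the job is handed in, with the robot touching nothing.
It also fails if it takes over 61 s, if anything falls off the work surface, if the arm or the gripper's body presses on something with over 40 N, if the wrist force passes 120 N, or if a joint passes its speed limit or range.

### The arm

A 6-joint arm with a two-finger parallel gripper is mounted at the origin on a cart in front of the work surface, level with it; the furniture and walls round the work are solid. World frame = base frame: x ahead of the robot, y to its left, z up, the work surface at z = 0. Lengths are in m, angles in rad, forces in N, time in s.
With the tool pointing down it reaches from about 0.375 to 0.975 m from the base axis. Payload 3.8 kg.
Tool frame: the origin (TCP) lies where the fingers leave the gripper's body, on its centre line; the fingertips stand 73 mm ahead of it and the grasp point (between the pads) lies 54 mm ahead of it (nose_length is the distance from the TCP to the fingertips, in m); z points along the fingers, y is the line along which they close (so a half turn about z gives the same grasp; the last joint's range is limited). The gripper opens to 85 mm and grips with 20 to 120 N. Pads are 22 mm wide; open, the fingers measure 114 mm over their backs; the gripper's body (76 mm by 85 mm) begins 54 mm behind the grasp point. The pads swing forward as they close: fully open they stand 13 mm farther back than shut.
Start: joints at [1.198, 0.264, 1.604, -0, 1.274, -0.037], TCP at [0.222, 0.637, 0.304] pointing down, gripper open.
Joint ranges: [-2.63, 2.63], [-0.94, 2.18], [0.31, 2.57], [-1.31, 4.45], [0, 2.66], [-2.55, 2.55]. Speed limits (rad/s): [2.57, 2.57, 3.14, 3.14, 3.14, 3.14].

### API

Orientations are given as a rotation vector (axis times angle).
In Python, from workcell import read_state, read_camera, calibration, finish_job, look_for, cut_out, tip_of, nose_length gives the robot as it stands.
- The arm moves only by the tool step_arm, never from a script. Its argument "targets" is a list of rows, each a list of 3 entries, a list of its own where there are three numbers: the turn, a rotation vector about the tool's x, y, z in rad, then the shift along the tool's x, y, z in mm, then the finger opening in mm, from 0 to 85.4. In form: [[[ax, ay, az], [x, y, z], grip], ...]. A call has 1 to 5 rows; each row shifts and turns the commanded pose from where the row before left it, along the tool's axes as they then stand; what a row does not reach is not made up. A row lasts 1/12 s, in which the tool goes at most 41.7 mm and 7.16 degrees, less where a joint would pass 70% of its speed; a pose out of reach is approached as far as the arm can. A call with a gripper value outside its range is refused whole. The fingers move at their own pace and stop on an object; "grip_force" is the grip in N (left out, the last holds). Time passes only in rows, so rows that do not move let the fingers close. It gives the time, the measured TCP pose, the force, the opening and the grip force at its end, in the units of the state.
- read_state(): the state, without advancing time (a new reading comes with each control period).
- read_camera(name): name is "scene" or "top" or "wrist"; returns the picture (420x560x3 uint8, red, green, blue); there is no depth.
- calibration(name): a dict with "camera_matrix" (3x3 intrinsics, pixels), "R" (3x3) and "t" (3): a world point X has camera coordinates R X + t. Camera axes: x right, y down, z forward; pixel columns grow to the right and rows downward; lengths in m; the calibration is good to about 2 mm. A picture is of the moment at which its call begins: read the wrist's pose just before it. calibration takes no time and is no camera call; for the wrist camera it gives the pose at the moment of the call.
- finish_job(): hands the job in; it is judged then, once.
Trained networks look in the newest picture that a camera, given by its name, has taken for a name from the list of things; names that differ only in an ending like _2 or _b are one class to them, and where a whole thing is asked for, a point or a joint stands for the part that bears it (a point fixed in the world has none). Each returns a list of dicts, best first, with "score" (0 to 1); they miss things now and then, are a little off and sometimes report something else, mostly with a low value. They report only what shows in the picture. A call takes as long as a camera call.
- look_for(camera, query): "extent" ([left, top, right, bottom] in pixels, round what is visible of it).
- cut_out(camera, query): "region" (420x560 bool, what is visible of it) and "extent" ([left, top, right, bottom] in pixels, round what is visible of it).
- tip_of(camera, query): "at" ([row, column] in pixels: a listed point, or the origin of a listed thing).
The state is a dict: "time": time; "q": joint angles; "joint_vel": joint speeds; "joint_torque": joint torques, N m; "tool_pos": TCP position; "tcp_rot": TCP orientation; "wrist_force": force on the tool from outside, world axes, zero at the start; "torque": the same for the moment, N m; "width": opening from 0.0 (shut) to 1.0 (fully open); "grip_force": force on a finger pad.
Only numpy, scipy, OpenCV 4.12 (cv2) and the standard library are available. Lean on these libraries where they do the work, as an engineer would, in place of code of your own. Each camera call takes 0.05 s, during which the arm holds its last target. There are 200 camera calls.

## Working session

There is one attempt and no reset: what is moved stays moved. The work goes in short steps, Python scripts to look and compute and a tool call to move; the robot and the scene stay as the last step left them, time stands still between calls to the robot, and variables do not carry over. Pictures are saved under pics/ and viewed, at most 10 in all, crops included, and the job is handed in when it is done.

Besides the shell and the picture viewer there is one more tool, called after "Request:" as name(argument=value, ...) on one line, values as JSON. step_arm: Moves the arm, as the interface text tells. Its arguments: {"type":"object","properties":{"targets":{"type":"array","items":{"type":"array"}},"grip_force":{"type":"number"}},"required":["targets"]}

```bash
mkdir -p pics; ls
cat > m.py <<'E'
import numpy as np, cv2
from workcell import *
def look(cam, names):
    im=read_camera(cam); out={}
    for n in names:
        r=tip_of(cam,n)
        out[n]=[(np.round(d["at"],1).tolist(),round(d["score"],2)) for d in r[:2]]
    return im,out
def proj(cam,X):
    c=calibration(cam); p=c["camera_matrix"]@(np.array(c["R"])@np.array(X)+np.array(c["t"])); return p[:2]/p[2]
def ray(cam,rc):
    c=calibration(cam);K=np.array(c["camera_matrix"]);R=np.array(c["R"]);t=np.array(c["t"])
    d=R.T@np.linalg.inv(K)@np.array([rc[1],rc[0],1.]); return -R.T@t,d
def atz(cam,rc,z):
    o,d=ray(cam,rc); return o+d*(z-o[2])/d[2]
E
python3 - <<'E'
from m import *
s=read_state(); print(s["time"],s["tool_pos"],s["tcp_rot"],nose_length)
ims=[]
for c in ["scene","top"]:
    im,o=look(c,["wheel_centre","stand","neck_tip","spoke_wheel","bottle","small_beaker","stopper"])
    for k,v in o.items():
        print(c,k,v)
        for z,n in ((.16,"wheel_centre"),(0,"stand"),(.16,"spoke_wheel"),(0,"bottle"),(0,"small_beaker"),(0,"stopper")):
            if n==k and v: print("   ",np.round(atz(c,v[0][0],z),3))
    cal=calibration(c); print(c,"cam pos",-np.array(cal["R"]).T@cal["t"])
    cv2.imwrite(f"pics/{c}.png",im[:,:,::-1])
E
```

```text
pics
0.0 [0.22222132 0.63674139 0.30254564] [-0.52492649 -3.09694904  0.00353482] 0.0726
scene wheel_centre [([205.9, 229.4], 0.95), ([304.9, 263.9], 0.43)]
    [0.536 0.096 0.16 ]
scene stand [([267.2, 229.1], 0.79)]
    [0.524 0.103 0.   ]
scene neck_tip [([230.2, 189.3], 0.6)]
scene spoke_wheel [([206.3, 229.5], 0.85)]
    [0.535 0.095 0.16 ]
scene bottle [([247.1, 173.2], 0.89)]
    [0.528 0.282 0.   ]
scene small_beaker [([278.5, 310.7], 0.58)]
    [ 0.576 -0.086  0.   ]
scene stopper [([244.0, 173.9], 0.56)]
    [0.54  0.291 0.   ]
scene cam pos [-0.06604888 -0.36331958  0.54265203]
top wheel_centre [([222.1, 231.7], 0.72)]
    [0.542 0.094 0.16 ]
top stand [([234.3, 237.7], 0.89)]
    [0.519 0.097 0.   ]
top neck_tip [([251.7, 197.7], 0.59)]
top spoke_wheel [([227.1, 234.4], 0.65), ([231.6, 161.7], 0.39)]
    [0.532 0.089 0.16 ]
top bottle [([231.2, 163.1], 0.95)]
    [0.532 0.273 0.   ]
top small_beaker [([208.7, 317.9], 0.79)]
    [ 0.574 -0.094  0.   ]
top stopper [([263.4, 297.7], 0.52), ([232.2, 236.7], 0.43)]
    [ 0.447 -0.042  0.   ]
top cam pos [ 5.03057574e-01 -8.79155279e-04  1.11867715e+00]
```

View pics/scene.png

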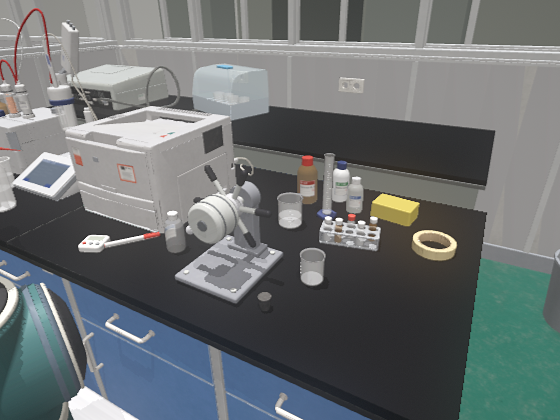

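View pics/top.png

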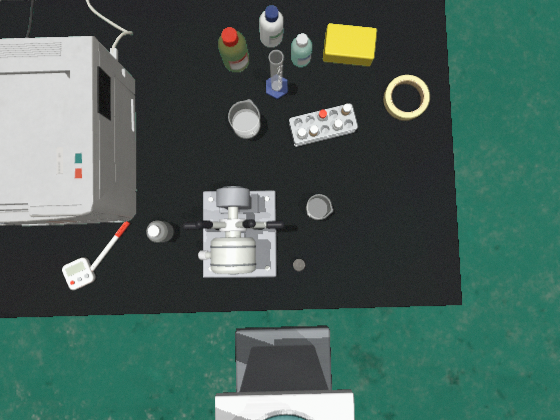

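The pictures show the mixer at about (235,235) in the top view. The neck appears at the left of the drum (203,254), with the bottle to the left and the beaker and stopper to the right. I'll zoom in for the angle.

Run:
```python
from m import *
a=cv2.imread("pics/scene.png")[140:310,150:330]; b=cv2.imread("pics/top.png")[165:295,140:340]
a=cv2.resize(a,None,fx=3,fy=3,interpolation=2); b=cv2.resize(b,(400,260),interpolation=2)
c=np.zeros((510,800,3),np.uint8); s=cv2.resize(a,(400,378)); c=np.zeros((380,800,3),np.uint8); c[:378,:400]=s; c[:260,400:]=b
cv2.imwrite("pics/z.png",c)
```

```text
(no output)
```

View pics/z.png

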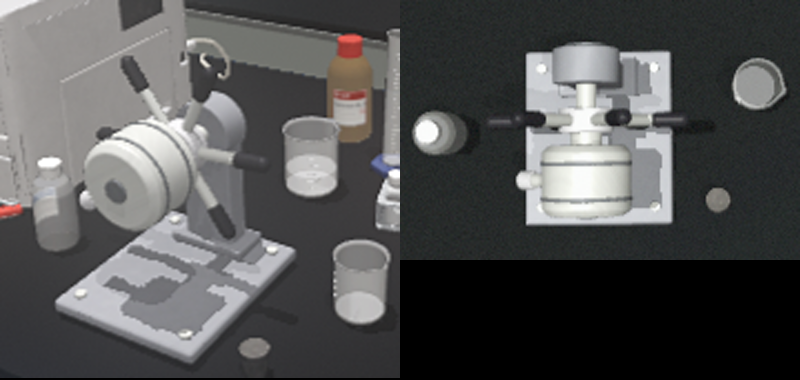

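```bash
cat >> m.py <<'E'
from scipy.optimize import least_squares
def W(p,loc):  # stand-local -> world
    x,y,a=p[:3]; c,s=np.cos(a),np.sin(a); return np.array([x+c*loc[0]-s*loc[1],y+s*loc[0]+c*loc[1],loc[2]])
def rad(p,th,lx,r): return W(p,[lx,-r*np.sin(th),.16+r*np.cos(th)])
E
python3 - <<'E'
from m import *
sc=[(209,168),(243.2,172.4),(269.3,212.9),(252.1,244.4),(196,200)]
tp=[(185,226.5),(295,225.5),(197.5,224.5),(249,223.5)]
def res(p,full=False):
    th=p[3]; r=[]
    for cam,pts in (("scene",sc),("top",tp)):
        q=np.array([proj(cam,rad(p,th+np.radians(30+60*k),.015,.1)) for k in range(6)])
        for u in pts:
            d=q-u; i=np.argmin((d**2).sum(1)); r+=list(d[i])
            if full: print(cam,u,i,d[i].round(1))
    for cam,u in(("scene",(188.7,230.5)),("top",(199,255))): r+=list(proj(cam,rad(p,th,-.045,.086))-u)
    for u,l in zip([(203.5,191),(275.5,191),(275.5,277),(203.5,277)],[(.1,.085),(.1,-.085),(-.1,-.085),(-.1,.085)]): r+=list(proj("top",W(p,[*l,.02]))-u)
    return np.array(r)
b=min((least_squares(res,[.52,.095,0,t],loss="soft_l1",diff_step=1e-4) for t in np.arange(2.1,4.8,.2)),key=lambda s:s.cost)
print(b.x,b.cost); print(res(b.x,True).round(1)); print(W(b.x,[.015,0,.16]))
E
```

```text
Traceback (most recent call last):
  File "m.py", line 10, in proj
    c=calibration(cam); p=c["camera_matrix"]@(np.array(c["R"])@np.array(X)+np.array(c["t"])); return p[:2]/p[2]
ValueError: time passes only in moves, steps and waits
```

```bash
python3 - <<'E'
from workcell import calibration
import pickle
pickle.dump({c:calibration(c) for c in("scene","top")},open("cal.pkl","wb"))
E
sed -i 's/^from workcell import \*/from workcell import *\nimport pickle,workcell\nCAL=pickle.load(open("cal.pkl","rb"))\ndef calibration(n): return CAL[n] if n in CAL else CAL.setdefault(n,workcell.calibration(n))/' m.py
cat > fit.py <<'E'
from m import *
sc=[(209,168),(243.2,172.4),(269.3,212.9),(252.1,244.4),(196,200)]
tp=[(185,226.5),(295,225.5),(197.5,224.5),(249,223.5)]
def res(p,full=False):
    th=p[3]; r=[]
    for cam,pts in (("scene",sc),("top",tp)):
        q=np.array([proj(cam,rad(p,th+np.radians(30+60*k),.015,.1)) for k in range(6)])
        for u in pts:
            d=q-u; i=np.argmin((d**2).sum(1)); r+=list(d[i])
            if full: print(cam,u,i,d[i].round(1))
    for cam,u in(("scene",(188.7,230.5)),("top",(199,255))): r+=list(proj(cam,rad(p,th,-.045,.086))-u)
    for u,l in zip([(203.5,191),(275.5,191),(275.5,277),(203.5,277)],[(.1,.085),(.1,-.085),(-.1,-.085),(-.1,.085)]): r+=list(proj("top",W(p,[*l,.02]))-u)
    return np.array(r)
b=min((least_squares(res,[.52,.095,0,t],loss="soft_l1",diff_step=1e-4) for t in np.arange(2.1,4.8,.2)),key=lambda s:s.cost)
print(b.x,b.cost); print(res(b.x,True).round(1)); print(W(b.x,[.015,0,.16]))
E
python3 fit.py
```

```text
[ 0.5197346   0.09276761 -0.02750365  4.10187547] 22.73375953969735
scene (209, 168) 1 [-2.4 -1. ]
scene (243.2, 172.4) 2 [ 1.  -0.8]
scene (269.3, 212.9) 3 [-0.2  0.6]
scene (252.1, 244.4) 4 [1.8 0.6]
scene (196, 200) 0 [0.3 0.3]
top (185, 226.5) 0 [-0.6 -0.5]
top (295, 225.5) 3 [-12.8  -0.1]
top (197.5, 224.5) 1 [-0. -0.]
top (249, 223.5) 2 [2.1 0.7]
[ -2.4  -1.    1.   -0.8  -0.2   0.6   1.8   0.6   0.3   0.3  -0.6  -0.5
 -12.8  -0.1  -0.   -0.    2.1   0.7   1.5  -0.4   2.7  -0.1  -1.2   0.1
  -0.1  -0.2   0.1   0.6  -1.9   0.7]
[0.53472893 0.09235511 0.16      ]
```

Request:
step_arm(targets=[[[0,0,-0.102],[0,0,-20],0],[[0,0,-0.102],[0,0,-20],0],[[0,0,-0.102],[0,0,-10],0],[[0,0,0],[-20,-35,0],0],[[0,0,0],[-20,-35,0],0]], grip_force=20)

```text
time: 1.22
tool_pos: [0.26, 0.5671, 0.355]
tcp_rot: [0.041, 3.14, 0.004]
wrist_force: [0.9, 0.0, -0.4]
width: 0.298
grip_force: 0.0
```

```bash
cat >> m.py <<'E'
from scipy.spatial.transform import Rotation as Ro
P=[.5197,.0928,-.0275]
def rel(s=None):  # TCP in stand frame (rel wheel centre), mm
    s=s or read_state(); d=np.array(s["tool_pos"])-W(P,[.015,0,.16]); a=P[2]
    Rz=Ro.from_euler("z",-a)
    M=(Rz*Ro.from_rotvec(s["tcp_rot"])).as_matrix()
    print("t",round(s["time"],2),"tip rel wheel mm",(1000*(Rz.apply(d)+M[:,2]*nose_length)).round(1),"tool axes",M.round(3).tolist(),"F",np.round(s["wrist_force"],1),"w",s["width"])
E
python3 -c "
from m import *
rel(); print(atz('top',(225,135),.2),read_state()['tool_pos'])"
```

```text
t 1.22 tip rel wheel mm [-287.6  467.1  122.4] tool axes [[-1.0, -0.001, 0.001], [-0.001, 1.0, 0.002], [-0.001, 0.002, -1.0]] F [ 0.9  0.  -0.4] w 0.29807338669190636
[0.54057194 0.27823971 0.2       ] [0.26000934 0.56706571 0.35498286]
```

Request:
step_arm(targets=[[[0,0,0],[-17.5,-33,2.5],0],[[0,0,0],[-17.5,-33,2.5],0],[[0,0,0],[-17.5,-33,2.5],0],[[0,0,0],[-17.5,-33,2.5],0],[[0,0,0],[-17.5,-33,2.5],0]])

```text
time: 1.63
tool_pos: [0.3433, 0.397, 0.3415]
tcp_rot: [0.046, 3.141, 0.001]
wrist_force: [0.0, 1.3, 0.1]
width: -0.002
grip_force: 0.0
```

Request:
step_arm(targets=[[[0,0,0],[-17.5,-33,2.5],0],[[0,0,0],[-17.5,-33,2.5],0],[[0,0,0],[-17.5,-33,2.5],0],[[0,0,0],[-17.5,-33,2.5],0],[[0,0,0],[0,0,0],0]])

```text
time: 2.05
tool_pos: [0.4109, 0.2595, 0.3311]
tcp_rot: [0.055, 3.14, -0.005]
wrist_force: [-0.5, -0.8, 0.5]
width: 0.0
grip_force: 0.0
```

```bash
python3 -c "
from m import *
rel()"
```

```text
t 2.05 tip rel wheel mm [-128.3  163.4   98.5] tool axes [[-1.0, 0.008, 0.001], [0.008, 1.0, -0.003], [-0.001, -0.003, -1.0]] F [-0.5 -0.8  0.5] w 0.0001979904739922801
```

Request:
step_arm(targets=[[[0,0,0],[-33,-16,5],0],[[0,0,0],[-33,-16,10],0],[[0,0,0],[-33,-16,13],0],[[0,0,0],[-32,-16,13],0],[[0,0,0],[0,0,0],0]])

```text
time: 2.47
tool_pos: [0.5413, 0.1938, 0.2873]
tcp_rot: [-0.052, -3.14, 0.004]
wrist_force: [-0.8, 0.3, -0.5]
width: -0.001
grip_force: 0.0
```

```bash
python3 -c "
from m import *
rel()"
```

```text
t 2.47 tip rel wheel mm [  3.7 101.4  54.7] tool axes [[-1.0, 0.006, -0.001], [0.006, 1.0, -0.003], [0.001, -0.003, -1.0]] F [-0.8  0.3 -0.5] w -0.0010700021657084966
```

Request:
step_arm(targets=[[[0,0,0],[0,-7,0],0],[[0,0,0],[0,-7,0],0],[[0,0,0],[0,-6,0],0],[[0,0,0],[0,-5,0],0],[[0,0,0],[0,-5,0],0]])

```text
time: 2.88
tool_pos: [0.5365, 0.167, 0.2914]
tcp_rot: [0.046, 3.14, 0.002]
wrist_force: [-0.2, 7.2, 6.0]
width: 0.003
grip_force: 3.5
```

Request:
step_arm(targets=[[[0,0,0],[0,-5,0],0],[[0,0,0],[0,-5,0],0],[[0,0,0],[0,-5,0],0],[[0,0,0],[0,-5,0],0],[[0,0,0],[0,-5,0],0]])

```text
time: 3.3
tool_pos: [0.5366, 0.1423, 0.2921]
tcp_rot: [0.046, 3.139, 0.003]
wrist_force: [-3.3, 6.3, 15.2]
width: 0.004
grip_force: 9.2
```

```bash
python3 -c "
from m import *
rel()
im=read_camera('scene')[130:300,140:340]
jm=read_camera('top')[160:300,140:340]
c=np.zeros((600,800,3),np.uint8)
c[:510,:400]=cv2.resize(im,(400,510)) if 0 else 0
c[:340,:400]=cv2.resize(im,(400,340),interpolation=2);c[:280,400:]=cv2.resize(jm,(400,280),interpolation=2)
cv2.imwrite('pics/p1.png',c[:340,:,::-1])"
```

```text
t 3.3 tip rel wheel mm [ 0.7 50.1 59.5] tool axes [[-1.0, 0.002, 0.002], [0.002, 1.0, 0.002], [-0.002, 0.002, -1.0]] F [-3.3  6.3 15.2] w 0.004192205790538197
```

View pics/p1.png

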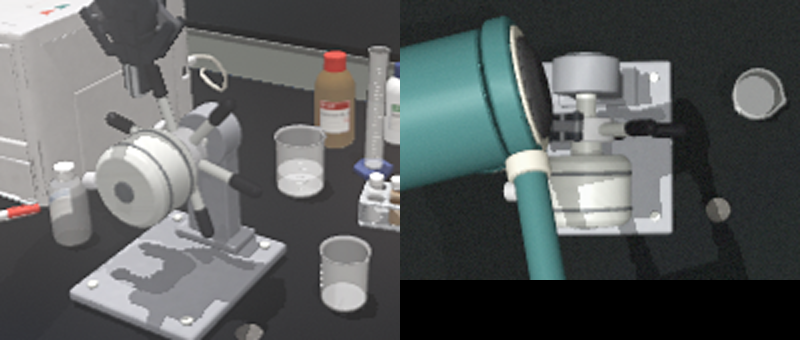

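The spoke end is pushing up against the finger's upper part, with 15 N upward, and the stand hasn't moved. I'll back off, lift, and push with the lower part of the fingertip.

Request:
step_arm(targets=[[[0,0,0],[0,8,-10],0],[[0,0,0],[0,2,-20],0],[[0,0,0],[0,0,0],0],[[0,0,0],[0,-5,0],0],[[0,0,0],[0,-5,0],0]])

```text
time: 3.82
tool_pos: [0.5359, 0.1412, 0.3195]
tcp_rot: [-0.046, -3.14, 0.002]
wrist_force: [0.8, -0.8, 0.2]
width: 0.0
grip_force: 0.0
```

Request:
step_arm(targets=[[[0,0,0],[0,-5,0],0],[[0,0,0],[0,-5,0],0],[[0,0,0],[0,-5,0],0],[[0,0,0],[0,0,0],0]])

```text
time: 4.15
tool_pos: [0.5361, 0.1259, 0.3206]
tcp_rot: [0.048, 3.14, 0.0]
wrist_force: [0.1, 1.5, 3.4]
width: 0.004
grip_force: 1.2
```

```bash
python3 -c "
from m import *
rel()"
```

```text
t 4.15 tip rel wheel mm [ 0.6 33.5 88. ] tool axes [[-1.0, 0.003, 0.001], [0.003, 1.0, 0.0], [-0.001, 0.0, -1.0]] F [0.1 1.5 3.4] w 0.004394863456444025
```

Request:
step_arm(targets=[[[0,0,0],[0,-5,0],0],[[0,0,0],[0,-5,0],0],[[0,0,0],[0,-5,3],0],[[0,0,0],[0,-5,3],0],[[0,0,0],[0,-5,4],0]])

```text
time: 4.57
tool_pos: [0.5347, 0.1011, 0.3094]
tcp_rot: [-0.047, -3.14, 0.001]
wrist_force: [0.4, 2.1, 1.8]
width: -0.001
grip_force: 1.1
```

Request:
step_arm(targets=[[[0,0,0],[0,-5,4],0],[[0,0,0],[0,-5,4],0],[[0,0,0],[0,-5,4],0],[[0,0,0],[0,-5,4],0],[[0,0,0],[0,0,0],0]])

```text
time: 4.98
tool_pos: [0.534, 0.0806, 0.293]
tcp_rot: [-0.048, -3.139, 0.002]
wrist_force: [0.3, -0.7, 0.2]
width: -0.001
grip_force: 0.0
```

```bash
python3 -c "
from m import *
rel()
im=read_camera('scene')[130:300,140:340]
cv2.imwrite('pics/p2.png',cv2.resize(im,(700,595),interpolation=2)[:,:,::-1])
print([(d['at'],d['score']) for d in tip_of('scene','neck_tip')[:2]])"
```

```text
t 4.98 tip rel wheel mm [ -0.5 -11.9  60.4] tool axes [[-1.0, 0.003, -0.002], [0.003, 1.0, -0.001], [0.002, -0.001, -1.0]] F [ 0.3 -0.7  0.2] w -0.001073272146567383
[([192.3, 180.0], 0.45)]
```

View pics/p2.png

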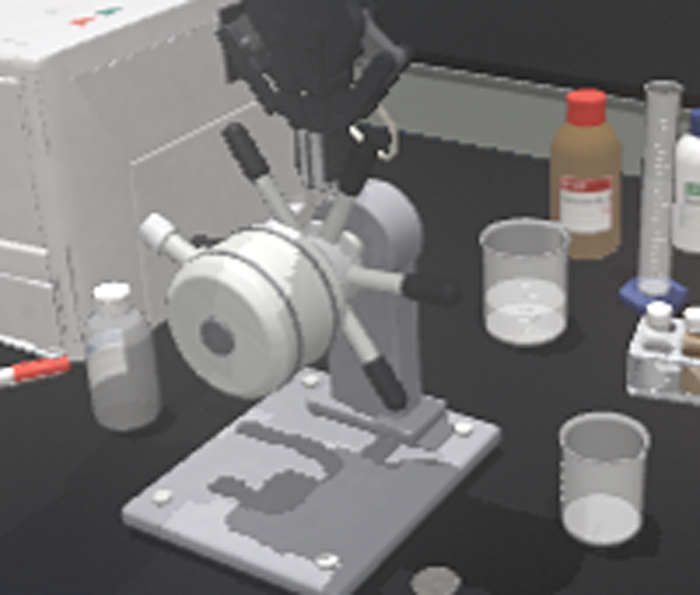

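The neck now points up-left at about 295°. The stand and bystanders are unmoved. Next I'll lift over and push the following spoke.

Request:
step_arm(targets=[[[0,0,0],[0,3,-20],0],[[0,0,0],[0,3,-35],0],[[0,0,0],[0,30,-3],0],[[0,0,0],[0,30,0],0],[[0,0,0],[0,30,0],0]])

```text
time: 5.5
tool_pos: [0.5378, 0.1784, 0.3536]
tcp_rot: [0.049, 3.139, 0.0]
wrist_force: [0.6, 0.3, -0.1]
width: -0.005
grip_force: 0.0
```

Run:
```python
from m import *
rel()
sc=[(183.4,195)]
for d in range(285,312,3):
    t=np.radians(d); print(d,proj("scene",rad(P,t,-.045,.088)).round(1),[proj("scene",rad(P,t+np.radians(30+60*k),.015,.1)).round(0).tolist() for k in (0,2,3)])
```

```text
t 5.5 tip rel wheel mm [  0.9  86.1 121. ] tool axes [[-1.0, 0.004, 0.002], [0.004, 1.0, 0.0], [-0.002, 0.0, -1.0]] F [ 0.6  0.3 -0.1] w -0.005463905987533242
285 [181.1 199.5] [[202.0, 171.0], [268.0, 206.0], [259.0, 242.0]]
288 [181.3 197.8] [[203.0, 170.0], [268.0, 208.0], [257.0, 243.0]]
291 [181.6 196.1] [[205.0, 168.0], [269.0, 210.0], [256.0, 244.0]]
294 [182.  194.5] [[206.0, 167.0], [269.0, 213.0], [254.0, 245.0]]
297 [182.4 192.9] [[207.0, 166.0], [269.0, 215.0], [253.0, 245.0]]
300 [182.9 191.4] [[209.0, 166.0], [269.0, 217.0], [251.0, 246.0]]
303 [183.6 189.9] [[211.0, 165.0], [269.0, 219.0], [250.0, 246.0]]
306 [184.3 188.5] [[212.0, 164.0], [269.0, 222.0], [248.0, 247.0]]
309 [185.  187.2] [[214.0, 164.0], [269.0, 224.0], [246.0, 247.0]]
```

Request:
step_arm(targets=[[[0,0,0],[0,0,25],0],[[0,0,0],[0,0,25],0],[[0,0,0],[0,-4,0],0],[[0,0,0],[0,-5,0],0],[[0,0,0],[0,-5,-3],0]])

```text
time: 5.92
tool_pos: [0.5368, 0.1635, 0.3056]
tcp_rot: [-0.047, -3.14, -0.001]
wrist_force: [0.2, 2.2, -0.7]
width: 0.004
grip_force: 0.7
```

Request:
step_arm(targets=[[[0,0,0],[0,-5,-3],0],[[0,0,0],[0,-5,-3],0],[[0,0,0],[0,-5,-3],0],[[0,0,0],[0,-5,-3],0],[[0,0,0],[0,-5,-3],0]])

```text
time: 6.33
tool_pos: [0.5365, 0.138, 0.3216]
tcp_rot: [0.048, 3.14, 0.001]
wrist_force: [-0.4, 1.5, -1.0]
width: -0.003
grip_force: 0.7
```

Request:
step_arm(targets=[[[0,0,0],[0,-5,0],0],[[0,0,0],[0,-5,0],0],[[0,0,0],[0,-5,0],0],[[0,0,0],[0,-5,0],0],[[0,0,0],[0,-5,0],0]])

```text
time: 6.75
tool_pos: [0.5361, 0.1134, 0.3219]
tcp_rot: [0.047, 3.139, 0.001]
wrist_force: [0.3, 2.5, 4.3]
width: 0.001
grip_force: 1.7
```

```bash
python3 -c "
from m import *
rel()"
```

```text
t 6.75 tip rel wheel mm [ 1.  21.1 89.3] tool axes [[-1.0, 0.002, 0.003], [0.002, 1.0, 0.001], [-0.003, 0.001, -1.0]] F [0.3 2.5 4.3] w 0.0011954442020314536
```

Request:
step_arm(targets=[[[0,0,0],[0,-5,3],0],[[0,0,0],[0,-5,4],0],[[0,0,0],[0,-5,4],0],[[0,0,0],[0,-5,4],0],[[0,0,0],[0,-5,4],0]])

```text
time: 7.17
tool_pos: [0.5343, 0.0882, 0.3003]
tcp_rot: [-0.047, -3.14, 0.0]
wrist_force: [-0.2, 2.4, 2.2]
width: -0.001
grip_force: 1.2
```

Request:
step_arm(targets=[[[0,0,0],[0,-4,4],0],[[0,0,0],[0,-3,4],0],[[0,0,0],[0,-2,1],0],[[0,0,0],[0,0,0],0]])

```text
time: 7.5
tool_pos: [0.5341, 0.0792, 0.2915]
tcp_rot: [-0.047, -3.14, 0.001]
wrist_force: [-1.2, -0.6, -0.3]
width: -0.001
grip_force: 0.0
```

```bash
python3 -c "
from m import *
rel()
im=read_camera('scene')[130:300,140:340]
jm=read_camera('top')[175:285,160:310]
print([(d['at'],d['score']) for d in tip_of('top','neck_tip')[:2]])
c=np.zeros((340,800,3),np.uint8)
c[:,:400]=cv2.resize(im,(400,340),interpolation=2);c[:293,400:]=cv2.resize(jm,(400,293),interpolation=2)
cv2.imwrite('pics/p3.png',c[:,:,::-1])
for d in range(345,366,3): print(d,proj('scene',rad(P,np.radians(d),-.045,.088)).round(1),proj('top',rad(P,np.radians(d),-.045,.088)).round(1))"
```

```text
t 7.5 tip rel wheel mm [ -0.3 -13.3  58.9] tool axes [[-1.0, 0.003, -0.001], [0.003, 1.0, -0.001], [0.001, -0.001, -1.0]] F [-1.2 -0.6 -0.3] w -0.0009039210502093147
[]
345 [200.3 178.2] [215.7 257.1]
348 [202.  178.2] [218.1 257.2]
351 [203.7 178.2] [220.5 257.2]
354 [205.5 178.4] [222.9 257.2]
357 [207.3 178.6] [225.4 257.2]
360 [209.1 179. ] [227.9 257.2]
363 [210.9 179.5] [230.5 257.2]
```

View pics/p3.png

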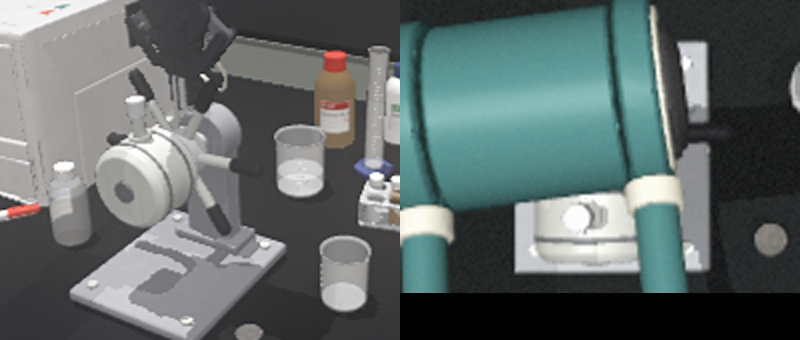

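The neck is nearly up, at about 358°. I'll retract and measure precisely.

Request:
step_arm(targets=[[[0,0,0],[0,3,-20],0],[[0,0,0],[0,3,-38],0],[[0,0,0],[0,38,-4],0],[[0,0,0],[0,40,0],0],[[0,0,0],[0,40,0],0]])

```text
time: 8.07
tool_pos: [0.5387, 0.2046, 0.3562]
tcp_rot: [0.05, 3.138, 0.001]
wrist_force: [-0.1, 0.5, -0.1]
width: -0.006
grip_force: 0.0
```

```bash
python3 -c "
from m import *
rel()
jm=read_camera('top'); r=cut_out('top','neck'); t=tip_of('top','neck_tip'); print(t[:1],[(d['extent'],d['score']) for d in r[:2]])
c=np.zeros((600,800,3),np.uint8)
im=read_camera('scene'); print(tip_of('scene','neck_tip')[:1],tip_of('scene','wheel_centre')[:1])
np.save('top.npy',jm);np.save('sc.npy',im)
c[:,:]=cv2.resize(jm[180:285,180:320],(800,600),interpolation=cv2.INTER_CUBIC)
a=cv2.resize(im[150:260,180:290],(400,400),interpolation=2)
c=np.hstack([cv2.resize(c,(400,300)).copy(),a[:300]*0]) ; d=np.zeros((400,800,3),np.uint8); d[:300,:400]=cv2.resize(jm[180:285,180:320],(400,300),interpolation=2); d[:,400:]=a
cv2.imwrite('pics/p4.png',d[:,:,::-1])"
```

```text
t 8.07 tip rel wheel mm [  1.2 112.3 123.6] tool axes [[-1.0, 0.004, 0.003], [0.004, 1.0, 0.001], [-0.003, 0.001, -1.0]] F [-0.1  0.5 -0.1] w -0.005959009781849361
[{'at': [255.8, 228.9], 'score': 0.61}] []
[{'at': [176.7, 205.0], 'score': 0.56}] [{'at': [207.7, 231.6], 'score': 0.84}]
```

View pics/p4.png

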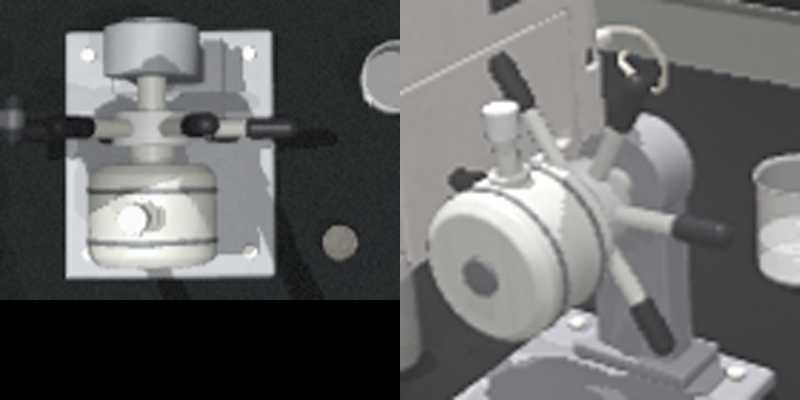

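The picture shows the neck cap at (226.2,256.6) in the top view and (207.5,179.5) in the scene view. It's still slightly short of up.

Run:
```python
from m import *
for s in(1,-1): print("drum edge",proj("top",W(P,[-.045,.046*s,.168])).round(1),"meas",(180+(88 if s>0 else 217)/2.857))
obs=[("scene",0,(207.5,167)),("scene",2,(268.5,213.5)),("scene",3,(252,245)),("top",2,(282.5,224.7))]
def res(p):
    r=[(proj(c,rad(p,p[3]+np.radians(30+60*k),.015,.1))-u) for c,k,u in obs]
    r+=[proj("scene",rad(p,p[3],-.045,.088))-(207.5,179.5), proj("top",rad(p,p[3],-.045,.088))-(226.2,256.6)]
    r+=[[proj("top",W(p,[-.045,.046*s,.168]))[0]-(180+m/2.857)] for s,m in((1,88),(-1,217))]
    r+=[2*(proj("top",W(p,[*l,.02]))-np.array(u)) for l,u in (((.1,.085),(203.1,190.9)),((.1,-.085),(275.5,190.9)),((-.1,-.085),(276,277)),((-.1,.085),(203.5,277)))]
    return np.concatenate(r)
b=least_squares(res,[*P,6.25],loss="soft_l1",diff_step=1e-4); print(b.x,np.degrees(b.x[3])); print(b.fun if 0 else res(b.x).round(1))
for k in (1,2): 
    o=[np.degrees(b.x[3])]
for d in (354,356,358,360,362): print(d,res([*b.x[:3],np.radians(d)]).round(1)[:12])
```

```text
drum edge [209.2 255.8] meas 210.80154007700384
drum edge [255.3 255.7] meas 255.95379768988448
[ 0.52054949  0.09131874 -0.02386351  5.19775684] 297.8095301534265
[  1.1  -0.8   1.6   2.    1.2   0.5   0.5   0.2 -24.2  13.1 -35.2  -0.5
  -0.8   0.2  -0.6  -0.1   0.6  -1.2   0.8   0.2  -2.2   1. ]
354 [ 36.8   4.1 -13.3  31.2 -32.   -7.8 -18.6   1.6  -1.1  -1.1  -2.4   0.1]
356 [ 38.1   5.  -14.4  31.6 -33.1  -8.7 -19.9   1.6   0.1  -1.   -0.7   0.1]
358 [ 39.4   6.  -15.4  32.  -34.3  -9.6 -21.2   1.6   1.3  -0.7   0.9   0.1]
360 [ 40.7   7.  -16.5  32.3 -35.3 -10.5 -22.5   1.7   2.5  -0.5   2.6   0.1]
362 [ 42.    8.1 -17.6  32.6 -36.4 -11.5 -23.9   1.7   3.7  -0.2   4.3   0.1]
```

Request:
step_arm(targets=[[[0,0,0],[0,-40,0],0],[[0,0,0],[0,-40,0],0],[[0,0,0],[0,-38,0],0],[[0,0,0],[0,0,32],0],[[0,0,0],[0,0,32],0]])

```text
time: 8.78
tool_pos: [0.5362, 0.082, 0.2928]
tcp_rot: [0.056, 3.134, 0.0]
wrist_force: [0.5, 0.2, 0.1]
width: -0.001
grip_force: 0.0
```

Request:
step_arm(targets=[[[0,0,0],[0,-3,0],0],[[0,0,0],[0,-3,0],0],[[0,0,0],[0,0,0],0]])

```text
time: 9.03
tool_pos: [0.5347, 0.0787, 0.2915]
tcp_rot: [0.048, 3.141, -0.001]
wrist_force: [0.6, 0.8, 0.3]
width: -0.005
grip_force: 0.0
```

Run:
```python
from m import *
rel()
obs=[("scene",5,(207.5,167)),("scene",1,(268.5,213.5)),("scene",2,(252,245)),("top",1,(282.5,224.7))]
def res(p):
    r=[(proj(c,rad(p,p[3]+np.radians(30+60*k),.015,.1))-u) for c,k,u in obs]
    r+=[proj("scene",rad(p,p[3],-.045,.088))-(207.5,179.5), proj("top",rad(p,p[3],-.045,.088))-(226.2,256.6)]
    r+=[[proj("top",W(p,[-.045,.046*s,.168]))[0]-(180+m/2.857)] for s,m in((1,88),(-1,217))]
    r+=[2*(proj("top",W(p,[*l,.02]))-np.array(u)) for l,u in (((.1,.085),(203.1,190.9)),((.1,-.085),(275.5,190.9)),((-.1,-.085),(276,277)),((-.1,.085),(203.5,277)))]
    return np.concatenate(r)
b=least_squares(res,[*P,6.25],loss="soft_l1",diff_step=1e-4); print(b.x,np.degrees(b.x[3]));print(res(b.x).round(1))
```

```text
t 9.03 tip rel wheel mm [  0.4 -13.7  58.9] tool axes [[-1.0, 0.003, 0.001], [0.003, 1.0, -0.0], [-0.001, -0.0, -1.0]] F [0.6 0.8 0.3] w -0.005023403789393937
[ 0.52042539  0.09149417 -0.02474759  6.21892507] 356.31815960550125
[ 0.3 -0.4  1.4  0.9  1.9  0.2  0.3  0.3  0.2 -0.9 -0.6  0.2 -0.9  0.1
 -0.7 -0.   0.6 -1.   0.6  0.4 -2.4  1. ]
```

Request:
step_arm(targets=[[[0,0,0],[0,-1,0],0],[[0,0,0],[0,-1,0],0],[[0,0,0],[0,-1,0],0],[[0,0,0],[0,-1,0],0],[[0,0,0],[0,0,0],0]])

```text
time: 9.45
tool_pos: [0.5352, 0.0761, 0.2918]
tcp_rot: [0.046, 3.138, 0.001]
wrist_force: [0.7, 1.2, 1.1]
width: -0.002
grip_force: 1.0
```

```bash
python3 -c "
from m import *
rel()
jm=read_camera('top'); print(tip_of('top','neck_tip')[:1])
im=read_camera('scene'); print(tip_of('scene','neck_tip')[:1],tip_of('scene','wheel_centre')[:1])
d=np.zeros((400,800,3),np.uint8); d[:300,:400]=cv2.resize(jm[180:285,180:320],(400,300),interpolation=2); d[:,400:]=cv2.resize(im[150:260,180:290],(400,400),interpolation=2)
cv2.imwrite('pics/p5.png',d[:,:,::-1])
Q=[.5204,.0915,-.0247]
for d in range(354,364,2): print(d,proj('scene',rad(Q,np.radians(d),-.045,.088)).round(1),proj('top',rad(Q,np.radians(d),-.045,.088)).round(1),proj('scene',rad(Q,np.radians(d+150),.015,.1)).round(1),proj('scene',rad(Q,np.radians(d+330),.015,.1)).round(1))"
```

```text
t 9.45 tip rel wheel mm [  1.2 -16.2  59.2] tool axes [[-1.0, 0.002, 0.003], [0.002, 1.0, 0.001], [-0.003, 0.001, -1.0]] F [0.7 1.2 1.1] w -0.001692716835763689
[{'at': [252.1, 224.0], 'score': 0.63}]
[{'at': [177.4, 205.9], 'score': 0.71}] [{'at': [204.3, 227.3], 'score': 0.77}]
354 [206.3 178.4] [223.7 256.8] [255.1 244.7] [206.7 167.4]
356 [207.5 178.5] [225.4 256.8] [254.  245.1] [207.6 166.7]
358 [208.7 178.8] [227.  256.8] [253.  245.5] [208.6 166.1]
360 [209.9 179. ] [228.7 256.8] [251.9 245.8] [209.6 165.6]
362 [211.1 179.3] [230.4 256.8] [250.8 246.1] [210.6 165.1]
```

View pics/p5.png

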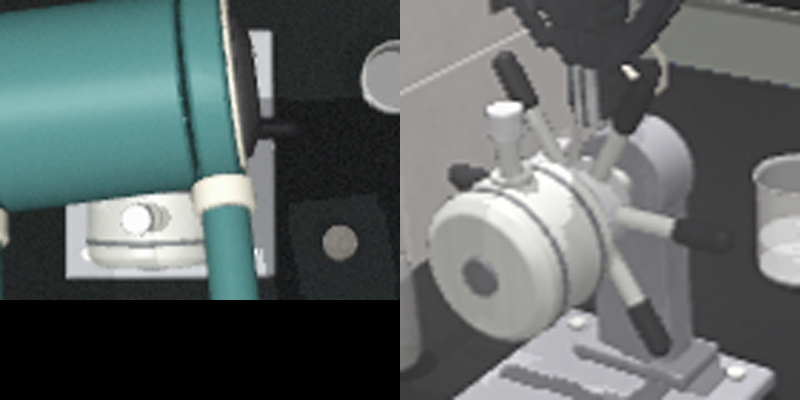

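Request:
step_arm(targets=[[[0,0,0],[0,-1,0],0],[[0,0,0],[0,-1,0],0],[[0,0,0],[0,0,0],0]])

```text
time: 9.95
tool_pos: [0.5342, 0.0737, 0.29]
tcp_rot: [-0.047, -3.141, -0.0]
wrist_force: [2.6, 1.5, 0.2]
width: 0.001
grip_force: 1.1
```

Request:
step_arm(targets=[[[0,0,0],[0,4,-20],0],[[0,0,0],[0,3,-38],0],[[0,0,0],[0,40,-4],0],[[0,0,0],[0,40,0],0],[[0,0,0],[0,40,0],0]])

```text
time: 10.37
tool_pos: [0.5382, 0.2009, 0.3534]
tcp_rot: [0.051, 3.14, -0.001]
wrist_force: [0.7, -0.4, -0.5]
width: -0.001
grip_force: 0.0
```

Run:
```python
from m import *
rel()
jm=read_camera('top'); im=read_camera('scene'); old=np.load('top.npy'); osc=np.load('sc.npy')
def cap(i):
    g=i[245:268,215:245].min(2).astype(int); m=g>238; r,c=np.nonzero(m); return r.mean()+245,c.mean()+215,m.sum()
print("cap old/new",cap(old),cap(jm))
print(jm[256,205:262,1].tolist()); print(jm[240,205:262,1].tolist())
d=np.zeros((400,800,3),np.uint8); d[:300,:400]=cv2.resize(jm[180:285,180:320],(400,300),interpolation=2); d[:,400:]=cv2.resize(im[150:260,180:290],(400,400),interpolation=2)
cv2.imwrite('pics/p6.png',d[:,:,::-1])
```

```text
t 10.37 tip rel wheel mm [  0.7 108.5 120.8] tool axes [[-1.0, 0.005, 0.001], [0.005, 1.0, -0.001], [-0.001, -0.001, -1.0]] F [ 0.7 -0.4 -0.5] w -0.0009942558160865496
cap old/new (np.float64(256.5492957746479), np.float64(228.5281690140845), np.int64(142)) (np.float64(257.25735294117646), np.float64(229.58823529411765), np.int64(136))
[217, 216, 216, 213, 202, 183, 165, 190, 205, 211, 217, 225, 228, 229, 232, 235, 238, 240, 242, 241, 251, 253, 251, 252, 252, 252, 251, 252, 252, 220, 166, 197, 160, 185, 185, 183, 194, 224, 224, 224, 219, 217, 212, 206, 201, 194, 186, 161, 147, 132, 129, 143, 145, 144, 144, 145, 145]
[219, 205, 199, 201, 201, 198, 150, 118, 121, 127, 133, 137, 141, 145, 149, 148, 152, 152, 155, 158, 157, 161, 161, 162, 158, 162, 163, 161, 160, 161, 164, 164, 165, 163, 162, 160, 159, 159, 154, 154, 152, 153, 150, 147, 141, 139, 133, 129, 121, 120, 144, 145, 142, 144, 144, 143, 144]
```

View pics/p6.png

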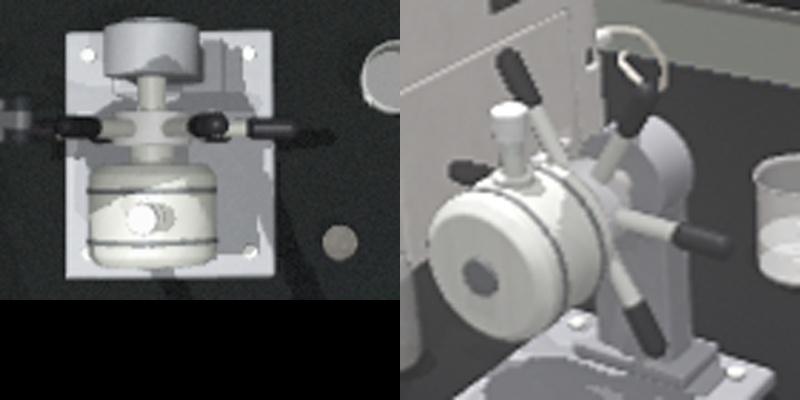

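The cap is at column ~229 in the top view (228.7 expected for straight up) and ~209.5 in the scene view (209.9 expected). The neck is upright within about a degree, the arm is clear, and the stand and bystanders are unmoved.

```bash
python3 -c "
from workcell import *
print(finish_job())"
```

```text
the job is handed in; nothing more can be done
None
```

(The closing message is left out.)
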